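# Ready a jar lid and mallet for punching

### The arm

A 6-joint arm with a two-finger parallel gripper is mounted at the origin on a cart in front of the work surface, level with it; the furniture and walls round the work are solid. World frame = base frame: x ahead of the robot, y to its left, z up, the work surface at z = 0. Lengths are in m, angles in rad, forces in N, time in s.
With the tool pointing down it reaches from about 0.35 to 0.85 m from the base axis. Payload 8.1 kg.
Tool frame: the origin (TCP) lies at the centre of the arm's flange, where the gripper is bolted on; the fingertips stand 186 mm ahead of it and the grasp point (between the pads) lies 167 mm ahead of it; z points along the fingers, y is the line along which they close (so a half turn about z gives the same grasp; the last joint's range is limited). The gripper opens to 93 mm and grips with 3 to 60 N. Pads are 15 mm wide; open, the fingers measure 128 mm over their backs; the gripper's body (75 mm by 188 mm) begins 65 mm behind the grasp point.
Start: joints at [-1.241, 0.13, 1.488, -0, 1.523, -0.085], TCP at [0.242, -0.549, 0.405] pointing down, gripper open.
Joint ranges: [-2.96, 2.96], [-0.89, 2.26], [0.02, 2.5], [-1.34, 4.48], [0, 2.73], [-2.66, 2.66]. Speed limits (rad/s): [2.39, 2.39, 2.79, 3.14, 3.14, 3.14].

### API

Orientations are given as a rotation vector (axis times angle).
In Python, from plant import read_state, read_camera, camera_params, robot gives the robot as it stands.
- The arm moves only by the tool carry_out, never from a script. Its argument "targets" is a list of rows, each an object of numbers: "hand": the opening in per cent of the stroke, from 0 (shut) to 100 (fully open); "x", "y", "z": the shift along the tool's x, y, z in m; "ax", "ay", "az": the turn, a rotation vector about the tool's x, y, z in rad. In form: [{"hand": .., "x": .., "y": .., "z": .., "ax": .., "ay": .., "az": ..}, ...]. A call has 1 to 8 rows; each row is the pose to reach, as a shift and turn from the pose commanded when the call began, along the tool's axes at that moment; what a row does not reach only later rows make up. A row lasts 1/8 s, in which the tool goes at most 62.5 mm and 10.7 degrees, less where a joint would pass 70% of its speed; a pose out of reach is approached as far as the arm can. A call with a gripper value outside its range is refused whole. The fingers move at their own pace and stop on an object; "newtons" is the grip in N (left out, the last holds). Time passes only in rows, so rows that repeat a pose let the fingers close. It gives the time, the measured TCP pose, the force, the opening and the grip force at its end, in the units of the state.
- read_state(): the state, without advancing time (a new reading comes with each control period).
- read_camera(name): name is "scene" or "top"; returns (picture, depth): 480x640x3 uint8, blue, green, red; 480x640 float32, m along the optical axis (not along the pixel's ray), 0 where there is no reading.
- camera_params(name): a dict with "fx", "fy", "cx", "cy" (pixels), "position" and "rotation" of the camera in the world. Camera axes: x right, y up, looking along -z (the intrinsics and any distortion apply to the point x, -y, -z); pixel columns grow to the right and rows downward; lengths in m; the calibration is good to about 2 mm. A picture is of the moment at which its call begins. camera_params takes no time and is no camera call.
- robot.close_job(): hands the job in; it is judged then, once.
The state is a dict: "t": time; "q": joint angles; "dq": joint speeds; "joint_torque": joint torques, N m; "tool_pos": TCP position; "orientation": TCP orientation; "force": force on the tool from outside, world axes, zero at the start; "wrist_torque": the same for the moment, N m; "opening": finger opening in m; "gripper_force": force on a finger pad.
Only numpy, scipy, OpenCV 4.12 (cv2) and the standard library are available. Lean on these libraries where they do the work, as an engineer would, in place of code of your own. Each camera call takes 0.05 s, during which the arm holds its last target. There are 200 camera calls.

### The job

Get ready to punch a hole in the jar lid: first slide the board along the worktop, without lifting it, until the red dot on the lid is right under the tip of the fixed punch, and let go of it. Then draw the wooden mallet out of its sloping stand, turn it until its handle is level with one striking face pointing straight down, and hold the head raised centrally a few centimetres above the top of the punch without hitting it. Leave everything else where it is and finish still holding the mallet up there, not resting on anything.

Things in the scene. Friction and masses are not known exactly. Their poses are not given: they have to be found in the camera images.
- punch_tip (a point): lower point of the fixed steel punch, 36 mm above the worktop, 13 mm above the lid when the lid is below it. The punch is vertical (9 mm thick) and carried by a grey arm (underside of its 26 mm round collar 82 mm, top 118 mm above the worktop)
- punch_top (a point): centre of the top face of the punch's 26 mm round steel striking head, 146 mm above the worktop, straight above punch_tip; does not move
- punch_stand: grey punch stand, fixed. Origin on the worktop straight below the punch tip, x axis pointing from there to the column; the arm is 30 mm wide, column 36 mm wide starts at x = +89 mm, base 110 mm wide from x = +70 to +140 mm
- dot (a point): centre of the red dot (16 mm across) on top of the lid, 22 mm above the worktop; x axis along the board away from its grip block, z up. The lid (68 mm across) is fixed to the board
- board_grip (a point): centre of the dark wooden grip block that stands on the board, 26 x 26 mm square to the board's axes, from 12 to 62 mm above the worktop; this point is 37 mm above the worktop and 110 mm behind the dot (along the board's -x)
- board: pale loose wooden board, 185 x 84 x 12 mm, 0.4 kg, lying on the worktop; origin on its underside below the dot, from which it reaches 45 mm to +x and 140 mm to -x
- mallet_stand: fixed wooden stand, base 150 x 90 x 12 mm. A square socket (25 mm inside, 35 mm outside, 70 mm deep) leans 45 degrees forward in the stand's xz plane: its floor is at x = 0, 35 mm above the worktop, its mouth at x = +49 mm, 84 mm above it; pull the mallet out along the slope, +x and up
- mallet: loose wooden mallet, 0.18 kg; origin at the butt's centre, x along the handle to the head, z along the head. Handle 22 x 22 mm square; head a 44 mm round cylinder, 64 mm long along z, centred 200 mm from the butt, a flat face at each end. Starts with 70 mm of handle loose in the socket, sloping about 45 degrees, head up, y axis level; centre of mass 140 mm from the butt
- mallet_grip (a point): centre line of the mallet's handle 115 mm from the butt, between the socket's mouth and the head, the place to grip it; axes as the mallet's
- mallet_head (a point): centre of the mallet's head, 85 mm beyond mallet_grip along the handle; striking faces 32 mm to either side along z; axes as the mallet's
- mug: loose bystander, to be left where it is; green and cream mug, 78 x 113 x 101 mm, origin under its centre
- shaker: loose bystander, to be left where it is; glass shaker with grey top, 44 mm across, 90 mm high, origin under its centre
- jar: loose bystander, to be left where it is; jar with red cap, 60 mm across, 86 mm high, origin under its centre
Not all that is in view belongs to the job. Of the things that look like the mallet_stand, the smaller one is meant.

How it is judged:
On the way, in this order (a step that is already met when the one before it is completed fails the run):
1. the board lies flat and still, let go, with the red dot under the punch tip (within 8 mm) (horizontal distance between dot and punch_tip below 0.008 m and height (world z) of dot below 0.026 m and angle between board's own z axis and vertical below 0.05 rad and linear speed of board below 0.01 m/s and contact force between the fingers and board below 0.1 N), for 0.2 s.
2. the mallet is drawn out of its stand and held clear of it (contact force between the fingers and mallet above 1 N and contact force between mallet and mallet_stand below 0.1 N and contact force between mallet and punch_stand below 0.1 N and contact force between mallet and board below 0.1 N and z of mallet_grip in the frame of mallet_stand above 0.145 m), for 0.1 s.
At the end, for the whole second after the job is handed in: the red dot is within 8 mm of plumb below the punch tip with the board flat on the worktop; the mallet is held still by the fingers alone, its head axis within 0.25 rad of vertical, the head's centre within 22 mm of the punch's axis and its lower face about 15 to 110 mm above the punch's top (horizontal distance between dot and punch_tip below 0.008 m and height (world z) of dot below 0.026 m and angle between board's own z axis and vertical below 0.05 rad and contact force between the fingers and mallet above 1 N and contact force between mallet and mallet_stand below 0.1 N and contact force between mallet and punch_stand below 0.1 N and contact force between mallet and board below 0.1 N and horizontal distance between mallet_head and punch_top below 0.022 m and z of mallet_head in the frame of punch_top between 0.047 and 0.142 m and (angle between mallet_head's own z axis and vertical below 0.25 rad or angle between mallet_head's own z axis and vertical above 2.89 rad) and linear speed of mallet below 0.03 m/s); the arm keeps its last pose, push and grip.
It fails at once if the board is lifted off the worktop (by more than about 10 mm) instead of slid (height (world z) of dot above 0.034 m).
It fails at once if the mallet strikes or leans on the punch stand (over 2 N) (contact force between mallet and punch_stand above 2 N).
It fails at once if the loose mug, shaker or jar is moved by more than 30 mm (distance of any of mug, shaker, jar from where it was at the start of the episode above 0.03 m).
It also fails if it takes over 64 s, if anything falls off the work surface, if the arm or the gripper's body presses on something with over 40 N, if the wrist force passes 120 N, or if a joint passes its speed limit or range.

## Working session

There is one attempt and no reset: what is moved stays moved. The work goes in short steps, Python scripts to look and compute and a tool call to move; the robot and the scene stay as the last step left them, time stands still between calls to the robot, and variables do not carry over. Pictures are saved under pics/ and viewed, at most 10 in all, crops included, and the job is handed in when it is done.

Besides the shell and the picture viewer there is one more tool, called after ">>>" by a JSON object that holds its "op" and its "data". carry_out: Moves the arm, as the interface text tells. Its arguments: {"type":"object","properties":{"targets":{"type":"array","items":{"type":"object","properties":{"hand":{"type":"number"},"x":{"type":"number"},"y":{"type":"number"},"z":{"type":"number"},"ax":{"type":"number"},"ay":{"type":"number"},"az":{"type":"number"}}}},"newtons":{"type":"number"}},"required":["targets"]}

```bash
ls; mkdir -p pics
cat > h.py <<'E'
import numpy as np, cv2
from scipy.spatial.transform import Rotation as R
from plant import read_state, read_camera, camera_params, robot
def snap(n):
    im,d=read_camera(n); np.save(f'{n}_d.npy',d); cv2.imwrite(f'pics/{n}_raw.png',im); return im,d
def ray(n,u,v):
    p=camera_params(n); Rm=np.array(p['rotation']); Rm=Rm if Rm.shape==(3,3) else R.from_rotvec(Rm).as_matrix()
    return np.array(p['position']), Rm@np.array([(u-p['cx'])/p['fx'],-(v-p['cy'])/p['fy'],-1.])
def pt(n,u,v,z=None,d=None):
    o,r=ray(n,u,v)
    if z is not None: return o+r*(z-o[2])/r[2]
    if d is None: d=np.load(f'{n}_d.npy')
    w=d[int(v)-1:int(v)+2,int(u)-1:int(u)+2]; w=w[w>0]
    return o+r*np.median(w)
E
python3 - <<'E'
from h import *
for n in('scene','top'):
    snap(n); print(camera_params(n))
s=read_state(); print(s)
E
```

```text
pics
{'fx': 558.8427496201735, 'fy': 558.8427496201735, 'cx': 323.03627748842973, 'cy': 239.67604670463268, 'position': array([ 1.58654326, -1.22888604,  0.74315814]), 'rotation': array([1.11343746, 0.44462526, 0.69680533])}
{'fx': 489.0409032712432, 'fy': 489.0409032712432, 'cx': 321.8874530038843, 'cy': 240.9664105262188, 'position': array([-0.27677509, -0.64181166,  1.33793574]), 'rotation': array([ 0.60564861, -0.3617053 , -1.03125272])}
{'t': 0.1, 'q': array([-1.24141996e+00,  1.31059468e-01,  1.48914836e+00, -2.22307059e-05,
        1.52302762e+00, -8.54239659e-02]), 'dq': array([-0.00075669, -0.00274103, -0.00157715, -0.00015058, -0.00022232,
       -0.00117503]), 'joint_torque': array([ 8.47935207e-04, -5.61340213e+01, -4.93094766e+01,  7.67559791e-02,
        2.91117484e-02, -7.31614500e-05]), 'tool_pos': array([ 0.24174028, -0.54891935,  0.40381984]), 'orientation': array([-3.07267360e+00, -6.46572142e-01,  3.48419154e-04]), 'force': array([-0.3599243 , -0.44852165, -0.22274168]), 'wrist_torque': array([-0.08231879,  0.02269049, -0.06210853]), 'gripper_force': 0.0, 'opening': 0.09309404639073027}
```

View pics/scene_raw.png

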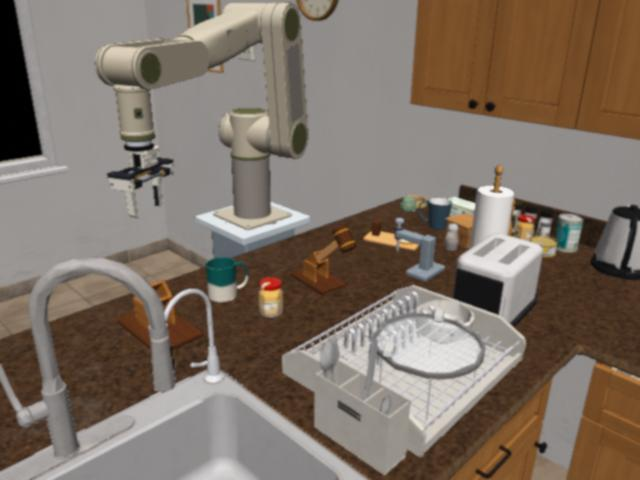

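View pics/top_raw.png

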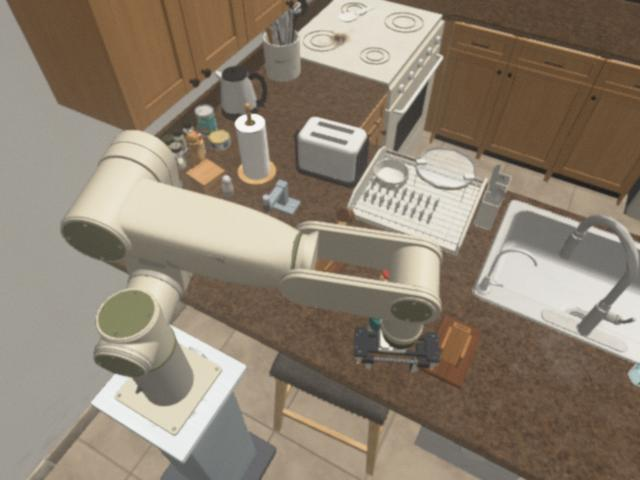

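The scene view shows the board (395,240) with its grip block (376,230), the punch stand (427,255) and the mallet (head 344,238) in the small stand (318,280). The larger, empty stand (158,315) is a decoy, and the mug (222,278), jar (270,297) and shaker (452,238) are bystanders. In the top view the arm hides the work.

Run:
```python
from h import *
im=cv2.imread('pics/scene_raw.png'); c=im[205:305,285:445]
cv2.imwrite('pics/c1.png',cv2.resize(c,None,fx=5,fy=5,interpolation=cv2.INTER_CUBIC))
```

```text
(no output)
```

View pics/c1.png

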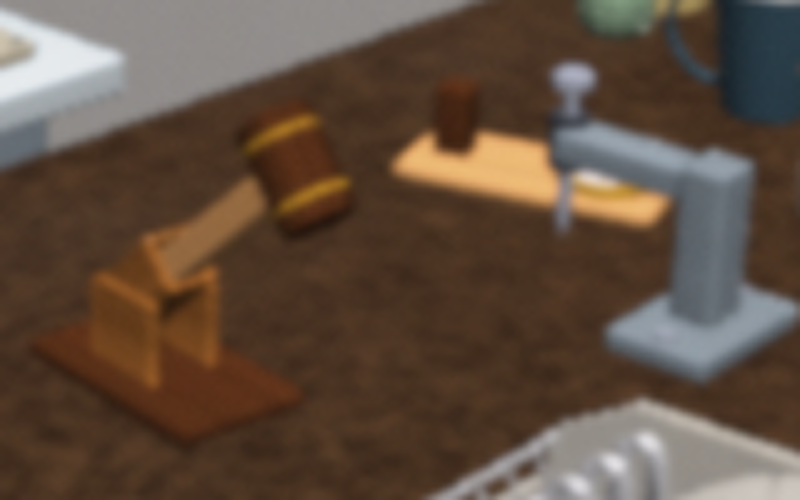

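The crop shows, in crop pixels, punch tip (564,232), punch head top (573,73), grip block base (457,150), board near corner (392,170), and mallet head (298,168). The small stand holds the mallet.

Run:
```python
from h import *
np.set_printoptions(precision=4,suppress=True)
f=lambda u,v:(285+u/5-.4,205+v/5-.4)
for k,(u,v,z) in dict(tip=(564,233,.036),top=(573,72,.146),griptop=(457,86,.062),bnear=(392,168,.012),bfar=(428,131,.012),bright=(655,218,.012),blidtop=(608,180,.022),m_up=(283,110,None),m_mid=(298,168,None),m_hand1=(250,200,None),m_hand2=(180,265,None),h1z=(245,190,None),sfront=(190,440,0.),sleft=(35,345,0.),sright=(300,395,0.),pb1=(695,375,0),pb0=(607,330,0),pb2=(800,310,0),column=(715,265,None)).items():
    print(k,pt('scene',*f(u,v),z), pt('scene',*f(u,v)))
for k,(u,v) in dict(mug=(222,285),jar=(270,305),shak=(452,245)).items(): print(k,pt('scene',u,v))
```

```text
tip [0.639  0.0691 0.036 ] [0.5955 0.1287 0.0035]
top [0.6424 0.0619 0.146 ] [0.6373 0.0687 0.1428]
griptop [0.4719 0.1639 0.062 ] [0.4673 0.1697 0.0592]
bnear [0.4594 0.1142 0.012 ] [0.4427 0.1342 0.0011]
bfar [0.4326 0.1835 0.012 ] [ 0.4036  0.2189 -0.0064]
bright [0.633  0.1757 0.012 ] [0.6217 0.1924 0.0033]
blidtop [0.587  0.1851 0.022 ] [0.6758 0.0595 0.0861]
m_up [ 0.6637 -0.2201  0.2037] [ 0.6637 -0.2201  0.2037]
m_mid [ 0.683  -0.2284  0.179 ] [ 0.683  -0.2284  0.179 ]
m_hand1 [ 0.6409 -0.2195  0.1448] [ 0.6409 -0.2195  0.1448]
m_hand2 [ 0.5827 -0.2136  0.0849] [ 0.5827 -0.2136  0.0849]
h1z [ 0.6344 -0.2167  0.1478] [ 0.6344 -0.2167  0.1478]
sfront [ 0.622  -0.2435  0.    ] [ 0.6273 -0.2489  0.0041]
sleft [ 0.4744 -0.226   0.    ] [ 0.4756 -0.2271  0.0008]
sright [ 0.6275 -0.1589  0.    ] [ 0.6368 -0.1693  0.0072]
pb1 [0.7706 0.0281 0.    ] [0.7735 0.0236 0.0027]
pb0 [0.6982 0.039  0.    ] [ 0.6937  0.0454 -0.0037]
pb2 [ 0.7636  0.1486 -0.    ] [0.7739 0.1314 0.0093]
column [0.7559 0.061  0.0558] [0.7559 0.061  0.0558]
mug [ 0.4737 -0.4742  0.0509]
jar [ 0.6186 -0.431   0.0328]
shak [0.7071 0.2745 0.0174]
```

```bash
cat >> h.py <<'E'
def tool(yaw,tilt=0.):
    # tool x along yaw (deg), tilted up by tilt (deg); closing level
    return np.stack([(v:=R.from_euler('ZY',[yaw,-tilt],degrees=True).as_matrix())[:,0],-v[:,1],-v[:,2]],1)
def goto(grasp,yaw,tilt=0.,cur=None):
    s=read_state() if cur is None else None
    p,Rc=(s['tool_pos'],R.from_rotvec(s['orientation'])) if s else cur
    Rt=R.from_matrix(tool(yaw,tilt)); t=np.array(grasp)-.167*Rt.as_matrix()[:,2]
    d=Rc.inv()*Rt
    print('shift',np.round(Rc.inv().apply(t-p),4),'turn',np.round(d.as_rotvec(),4),'tcp',np.round(t,3))
    return t,Rt
E
python3 - <<'E'
from h import *
goto((.472,.164,.2),19.5)
goto((.40,-.20,.24),19.5)
goto((.472,.164,.10),19.5)
goto((.472,.164,.042),19.5)
E
```

```text
shift [ 0.498  -0.5596  0.0378] turn [-0.0016 -0.0001  0.0745] tcp [0.472 0.164 0.367]
shift [ 0.2855 -0.2556 -0.0027] turn [-0.0016 -0.0001  0.0745] tcp [ 0.4   -0.2    0.407]
shift [ 0.498  -0.5594  0.1378] turn [-0.0016 -0.0001  0.0745] tcp [0.472 0.164 0.267]
shift [ 0.498  -0.5593  0.1958] turn [-0.0016 -0.0001  0.0745] tcp [0.472 0.164 0.209]
```

>>> {"op": "carry_out", "data": {"targets": [{"hand": 100, "x": 0.045, "y": -0.04, "z": 0, "az": 0.01}, {"hand": 100, "x": 0.09, "y": -0.08, "z": 0, "az": 0.02}, {"hand": 100, "x": 0.135, "y": -0.12, "z": 0, "az": 0.03}, {"hand": 100, "x": 0.18, "y": -0.16, "z": 0, "az": 0.04}, {"hand": 100, "x": 0.225, "y": -0.2, "z": 0, "az": 0.05}, {"hand": 100, "x": 0.265, "y": -0.245, "z": 0, "az": 0.06}, {"hand": 100, "x": 0.3, "y": -0.29, "z": 0, "az": 0.074}, {"hand": 100, "x": 0.335, "y": -0.34, "z": 0, "az": 0.074}]}}

```text
schema error: expected keys hand, x, y, z, ax, ay, az
```

Run:
```python
from h import *
goto((.472,.164,.15),19.5)
```

```text
shift [ 0.498  -0.5595  0.0878] turn [-0.0016 -0.0001  0.0745] tcp [0.472 0.164 0.317]
```

>>> {"op": "carry_out", "data": {"targets": [{"hand": 100, "x": 0.045, "y": -0.04, "z": 0, "ax": 0, "ay": 0, "az": 0.01}, {"hand": 100, "x": 0.09, "y": -0.08, "z": 0, "ax": 0, "ay": 0, "az": 0.02}, {"hand": 100, "x": 0.135, "y": -0.12, "z": 0, "ax": 0, "ay": 0, "az": 0.03}, {"hand": 100, "x": 0.18, "y": -0.16, "z": 0, "ax": 0, "ay": 0, "az": 0.04}, {"hand": 100, "x": 0.225, "y": -0.2, "z": 0, "ax": 0, "ay": 0, "az": 0.05}, {"hand": 100, "x": 0.265, "y": -0.245, "z": 0, "ax": 0, "ay": 0, "az": 0.06}, {"hand": 100, "x": 0.3, "y": -0.29, "z": 0, "ax": 0, "ay": 0, "az": 0.074}, {"hand": 100, "x": 0.335, "y": -0.34, "z": 0, "ax": 0, "ay": 0, "az": 0.074}]}}

```text
t: 1.1
tool_pos: [0.4114, -0.1011, 0.4045]
orientation: [-3.096, -0.532, 0.0]
force: [0.8, -0.2, -0.4]
opening: 0.0931
gripper_force: 0.0
```

Run:
```python
from h import *
goto((.472,.164,.15),19.5); print(read_state()['q'])
```

```text
shift [ 0.1456 -0.2297  0.0875] turn [-0.0001  0.0001 -0.0002] tcp [0.472 0.164 0.317]
[-3.62250504e-01 -3.66434033e-01  1.94676714e+00  2.54130702e-05
  1.56135802e+00  8.68393202e-01]
```

>>> {"op": "carry_out", "data": {"targets": [{"hand": 100, "x": 0.03, "y": -0.046, "z": 0.01, "ax": 0, "ay": 0, "az": 0}, {"hand": 100, "x": 0.06, "y": -0.092, "z": 0.02, "ax": 0, "ay": 0, "az": 0}, {"hand": 100, "x": 0.09, "y": -0.138, "z": 0.035, "ax": 0, "ay": 0, "az": 0}, {"hand": 100, "x": 0.12, "y": -0.184, "z": 0.06, "ax": 0, "ay": 0, "az": 0}, {"hand": 100, "x": 0.146, "y": -0.23, "z": 0.087, "ax": 0, "ay": 0, "az": 0}, {"hand": 100, "x": 0.146, "y": -0.23, "z": 0.087, "ax": 0, "ay": 0, "az": 0}]}}

```text
t: 1.85
tool_pos: [0.4708, 0.1654, 0.3144]
orientation: [-3.095, -0.54, 0.009]
force: [-0.4, -0.0, -0.4]
opening: 0.0927
gripper_force: 0.0
```

Run:
```python
from h import *
a,_=snap('scene'); b,_=snap('top')
f=lambda c:cv2.resize(c,(800,300),interpolation=cv2.INTER_CUBIC)
cv2.imwrite('pics/c2.png',np.vstack([f(a[190:265,320:520]),f(b[170:320,200:600])]))
```

```text
(no output)
```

View pics/c2.png

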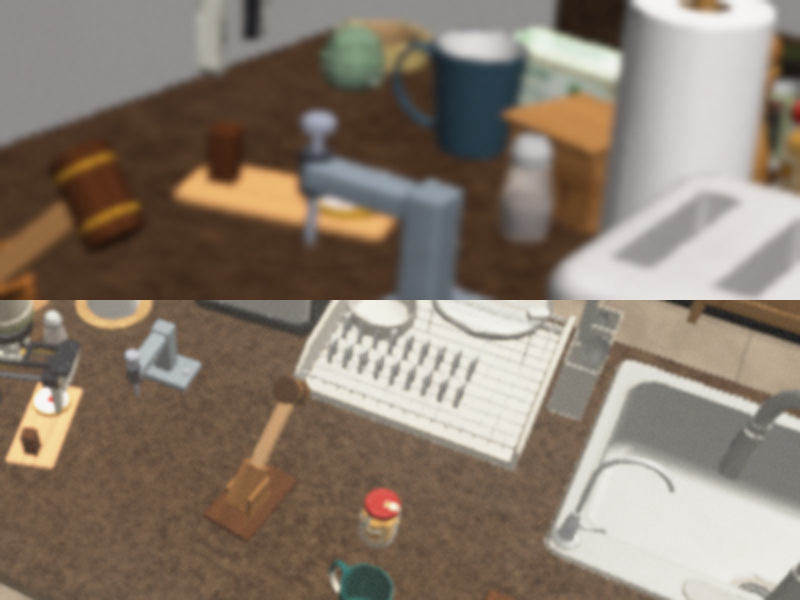

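Top strip: the open fingers are above the grip block (226,150). In the top camera (lower half, 2x) the board is at (45,425), the dot near (52,400), the punch head at (133,352) and the mallet head at (290,388). I'm enlarging that for precise readings.

Run:
```python
from h import *
b=cv2.imread('pics/top_raw.png')
cv2.imwrite('pics/c3.png',cv2.resize(b[175:275,200:355],None,fx=5,fy=5,interpolation=cv2.INTER_CUBIC))
```

```text
(no output)
```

View pics/c3.png

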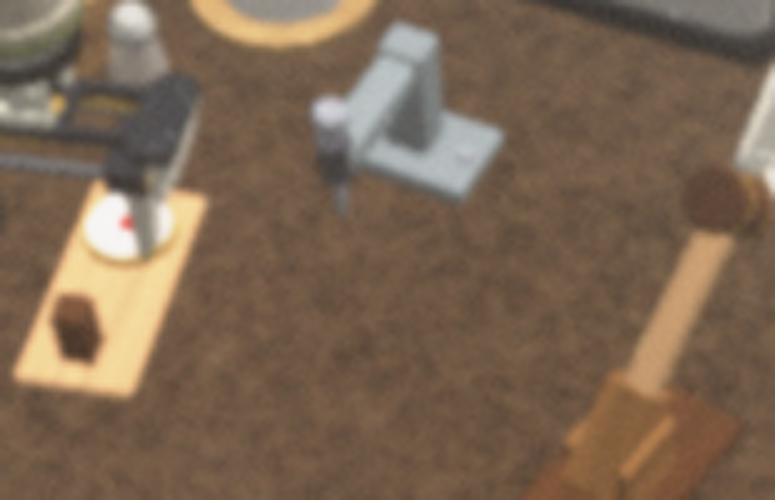

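Crop c3 shows the dot at (127,224), punch top (331,108), tip (343,212), grip block top (72,302), and board corners (207,195), (133,395), (15,378). The handle axis runs (712,240)-(648,390) and the mallet's upper face is at (716,200).

Run:
```python
from h import *
np.set_printoptions(precision=4,suppress=True)
f=lambda u,v:(200+u/5-.4,175+v/5-.4)
for k,(u,v,z) in dict(dot=(127,224,.022),ptop=(331,108,.146),tip=(343,212,.036),grip=(72,302,.062),bR=(207,195,.012),bN=(133,395,.012),bL=(15,378,.012),pb1=(460,198,0),pb2=(503,135,0),h1=(712,240,None),h2=(680,315,None),h3=(648,388,None),face=(716,200,None)).items():
    print(k,'' if z is None else pt('top',*f(u,v),z), pt('top',*f(u,v)))
f=lambda u,v:(320+u/4-.4,190+v/4-.4)
for k,(u,v,z) in dict(ptop=(319,118,.146),tip=(311,245,.036),grip=(226,126,.062)).items(): print(k,pt('scene',*f(u,v),z),pt('scene',*f(u,v)))
```

```text
dot [0.5677 0.2076 0.022 ] [0.5641 0.2039 0.0277]
ptop [0.6384 0.0675 0.146 ] [0.6367 0.0662 0.1482]
tip [0.641  0.0707 0.036 ] [0.662  0.087  0.0063]
grip [0.4672 0.1736 0.062 ] [0.4656 0.1718 0.0648]
bR [0.6247 0.1794 0.012 ] [0.6313 0.1853 0.0024]
bN [0.4498 0.1204 0.012 ] [0.4551 0.1259 0.0024]
bL [0.4233 0.1997 0.012 ] [0.4266 0.2036 0.0058]
pb1 [0.7188 0.0225 0.    ] [0.713  0.0186 0.0078]
pb2 [0.7884 0.0264 0.    ] [0.7864 0.0252 0.0025]
h1  [ 0.6409 -0.2179  0.1658]
h2  [ 0.6034 -0.2155  0.1298]
h3  [ 0.5662 -0.2127  0.0944]
face  [ 0.6467 -0.2166  0.1974]
ptop [0.6432 0.0615 0.146 ] [0.6388 0.0674 0.1432]
tip [0.6373 0.0712 0.036 ] [0.6383 0.0697 0.0368]
grip [0.4679 0.1693 0.062 ] [0.465  0.1729 0.0602]
```

Run:
```python
from h import *
goto((.468,.171,.044),18.7);
```

```text
shift [-0.0006 -0.009   0.1061] turn [0.0003 0.0019 0.0161] tcp [0.468 0.171 0.211]
```

>>> {"op": "carry_out", "data": {"targets": [{"hand": 100, "x": 0, "y": -0.008, "z": 0.035, "ax": 0, "ay": 0, "az": 0.016}, {"hand": 100, "x": 0, "y": -0.008, "z": 0.07, "ax": 0, "ay": 0, "az": 0.016}, {"hand": 100, "x": 0, "y": -0.008, "z": 0.104, "ax": 0, "ay": 0, "az": 0.016}, {"hand": 30, "x": 0, "y": -0.008, "z": 0.104, "ax": 0, "ay": 0, "az": 0.016}, {"hand": 0, "x": 0, "y": -0.008, "z": 0.104, "ax": 0, "ay": 0, "az": 0.016}, {"hand": 0, "x": 0, "y": -0.008, "z": 0.104, "ax": 0, "ay": 0, "az": 0.016}, {"hand": 0, "x": 0, "y": -0.008, "z": 0.104, "ax": 0, "ay": 0, "az": 0.016}, {"hand": 0, "x": 0, "y": -0.008, "z": 0.104, "ax": 0, "ay": 0, "az": 0.016}], "newtons": 15}}

```text
t: 2.95
tool_pos: [0.4697, 0.1703, 0.2144]
orientation: [-3.1, -0.508, -0.002]
force: [-0.4, 0.1, -0.3]
opening: 0.0475
gripper_force: 0.0
```

Run:
```python
from h import *
print({k:np.round(read_state()[k],4) for k in('tool_pos','force','opening','gripper_force')})
# target: dot at (.639,.068), try final yaw 10
for y in (18.7,10.):
    c=np.array([np.cos(np.radians(y)),np.sin(np.radians(y))])
    g=np.array([.639,.068])-.110*c; print(y,g); goto((*g,.0442),y)
```

```text
{'tool_pos': array([0.4697, 0.1703, 0.2144]), 'force': array([-0.4366,  0.1266, -0.3052]), 'opening': np.float64(0.0475), 'gripper_force': np.float64(0.0)}
18.7 [0.53480687 0.03273257]
shift [0.0178 0.1511 0.0032] turn [ 0.0001 -0.0011 -0.0014] tcp [0.535 0.033 0.211]
10.0 [0.53067115 0.0488987 ]
shift [0.019  0.1345 0.0032] turn [ 0.     -0.0011  0.1504] tcp [0.531 0.049 0.211]
```

Not closed yet; give it more time.

>>> {"op": "carry_out", "data": {"targets": [{"hand": 0, "x": 0, "y": 0, "z": 0, "ax": 0, "ay": 0, "az": 0}, {"hand": 0, "x": 0, "y": 0, "z": 0, "ax": 0, "ay": 0, "az": 0}, {"hand": 0, "x": 0, "y": 0, "z": 0, "ax": 0, "ay": 0, "az": 0}, {"hand": 0, "x": 0, "y": 0, "z": 0, "ax": 0, "ay": 0, "az": 0}, {"hand": 0, "x": 0, "y": 0, "z": 0, "ax": 0, "ay": 0, "az": 0}]}}

```text
t: 3.58
tool_pos: [0.4693, 0.1706, 0.2138]
orientation: [-3.099, -0.508, 0.001]
force: [-4.1, 5.1, 3.6]
opening: 0.0262
gripper_force: 15.0
```

Run:
```python
from h import *
b,_=snap('top')
f=lambda c:cv2.resize(c,(800,560),interpolation=cv2.INTER_CUBIC)
cv2.imwrite('pics/c4.png',f(b[195:265,195:295]))
```

```text
(no output)
```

View pics/c4.png

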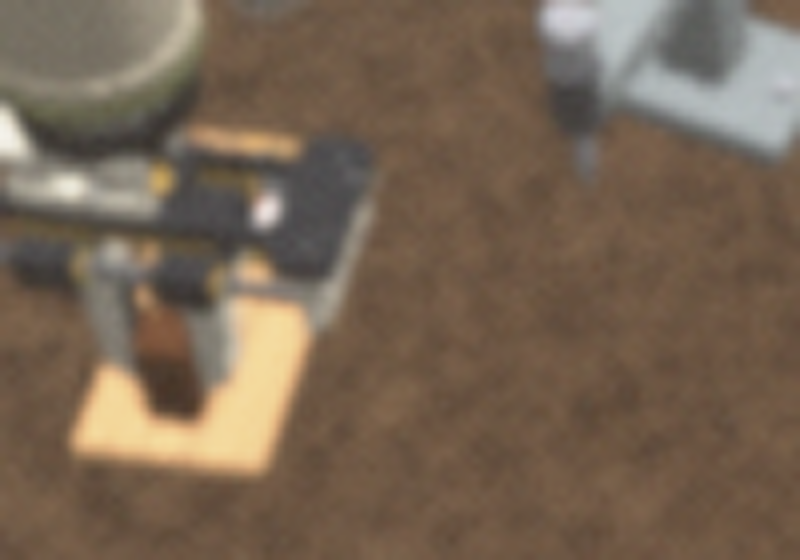

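The block is gripped at an opening of 26 mm, as expected. Now slide.

>>> {"op": "carry_out", "data": {"targets": [{"hand": 0, "x": 0.002, "y": 0.012, "z": 0, "ax": 0, "ay": 0, "az": 0}, {"hand": 0, "x": 0.005, "y": 0.037, "z": 0, "ax": 0, "ay": 0, "az": 0}, {"hand": 0, "x": 0.008, "y": 0.065, "z": 0, "ax": 0, "ay": 0, "az": 0}, {"hand": 0, "x": 0.011, "y": 0.093, "z": 0, "ax": 0, "ay": 0, "az": 0}, {"hand": 0, "x": 0.014, "y": 0.12, "z": 0, "ax": 0, "ay": 0, "az": 0}, {"hand": 0, "x": 0.017, "y": 0.14, "z": 0, "ax": 0, "ay": 0, "az": 0}, {"hand": 0, "x": 0.019, "y": 0.152, "z": 0, "ax": 0, "ay": 0, "az": 0}, {"hand": 0, "x": 0.019, "y": 0.152, "z": 0, "ax": 0, "ay": 0, "az": 0}]}}

```text
t: 4.62
tool_pos: [0.5365, 0.0311, 0.2139]
orientation: [3.099, 0.506, 0.001]
force: [1.0, -4.1, 1.7]
opening: 0.0259
gripper_force: 14.9
```

Run:
```python
from h import *
a,_=snap('scene');b,_=snap('top')
f=lambda c:cv2.resize(c,(800,300),interpolation=cv2.INTER_CUBIC)
cv2.imwrite('pics/c5.png',np.vstack([f(a[205:265,320:480]),f(b[180:240,210:370])]))
print(read_state()['tool_pos'],read_state()['opening'])
```

```text
[0.53616753 0.03171225 0.21384852] 0.0256150038256877
```

View pics/c5.png

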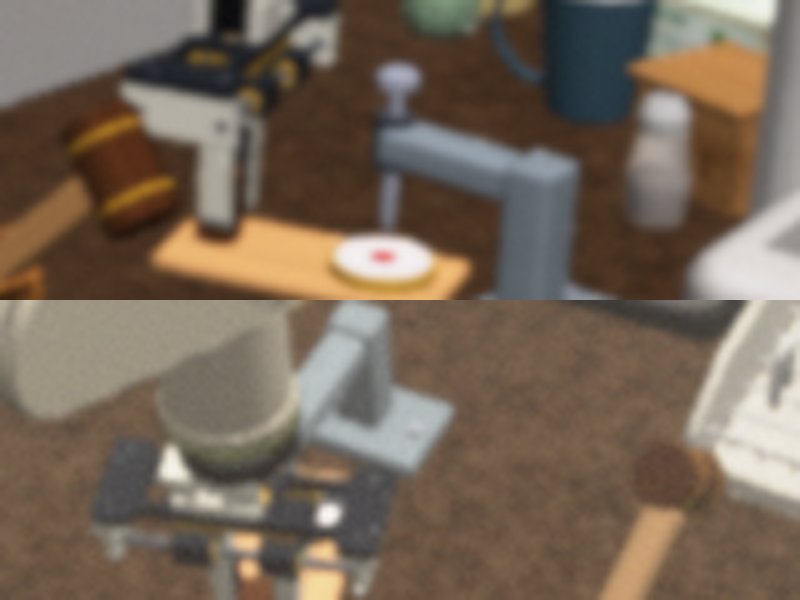

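Scene half: the dot is at (383,257) and the punch tip at (388,230). The top view is masked by the gripper.

Run:
```python
from h import *
f=lambda u,v:(320+u/5-.4,205+v/5-.4)
d=pt('scene',*f(383,257),.022);t=pt('scene',*f(388,231),.036);p=pt('scene',*f(399,75),.146)
lid=pt('scene',*f(383,258),.022)
print(d,t,p,'scene depth dot',pt('scene',*f(383,257)))
im=cv2.imread('pics/scene_raw.png').astype(int)
ys,xs=np.where((im[...,2]-im[...,1]>50)&(im[...,2]-im[...,0]>50)); m=(abs(xs-396)<8)&(abs(ys-256)<6); print(xs[m].mean(),ys[m].mean(),m.sum()); print(pt('scene',xs[m].mean(),ys[m].mean(),.022))
s=read_state();Rc=R.from_rotvec(s['orientation'])
print(Rc.inv().apply(np.r_[.639-d[0],.068-d[1],0]))
```

```text
[0.64036823 0.06283526 0.022     ] [0.63669432 0.0711193  0.036     ] [0.64591427 0.05821255 0.146     ] scene depth dot [0.63361298 0.07205756 0.01685126]
396.2857142857143 255.57142857142858 7
[0.63855803 0.06559323 0.022     ]
[ 3.48623067e-04 -5.33151111e-03 -7.79223594e-06]
```

>>> {"op": "carry_out", "data": {"targets": [{"hand": 0, "x": 0.001, "y": -0.0035, "z": 0, "ax": 0, "ay": 0, "az": 0}, {"hand": 0, "x": 0.001, "y": -0.0035, "z": 0, "ax": 0, "ay": 0, "az": 0}, {"hand": 0, "x": 0.001, "y": -0.0035, "z": 0, "ax": 0, "ay": 0, "az": 0}, {"hand": 60, "x": 0.001, "y": -0.0035, "z": 0, "ax": 0, "ay": 0, "az": 0}, {"hand": 60, "x": 0.001, "y": -0.0035, "z": 0, "ax": 0, "ay": 0, "az": 0}, {"hand": 60, "x": 0.001, "y": -0.0035, "z": 0, "ax": 0, "ay": 0, "az": 0}, {"hand": 60, "x": 0.001, "y": -0.0035, "z": 0, "ax": 0, "ay": 0, "az": 0}, {"hand": 60, "x": 0.001, "y": -0.0035, "z": 0, "ax": 0, "ay": 0, "az": 0}]}}

```text
t: 5.72
tool_pos: [0.5358, 0.0358, 0.2137]
orientation: [-3.1, -0.508, 0.0]
force: [0.3, -0.6, 1.0]
opening: 0.0555
gripper_force: 0.0
```

>>> {"op": "carry_out", "data": {"targets": [{"hand": 80, "x": 0, "y": 0, "z": -0.03, "ax": 0, "ay": 0, "az": 0}, {"hand": 80, "x": 0, "y": 0, "z": -0.08, "ax": 0, "ay": 0, "az": 0}, {"hand": 80, "x": -0.02, "y": 0.02, "z": -0.13, "ax": 0, "ay": 0, "az": 0}, {"hand": 80, "x": -0.05, "y": 0.06, "z": -0.16, "ax": 0, "ay": 0, "az": 0}, {"hand": 80, "x": -0.09, "y": 0.1, "z": -0.18, "ax": 0, "ay": 0, "az": 0}, {"hand": 80, "x": -0.12, "y": 0.14, "z": -0.18, "ax": 0, "ay": 0, "az": 0}, {"hand": 80, "x": -0.12, "y": 0.14, "z": -0.18, "ax": 0, "ay": 0, "az": 0}]}}

```text
t: 6.6
tool_pos: [0.4658, -0.1378, 0.3943]
orientation: [3.1, 0.501, 0.001]
force: [0.7, -0.2, -0.3]
opening: 0.0747
gripper_force: 0.0
```

Run:
```python
from h import *
print(read_state()['q'])
a,_=snap('scene');b,_=snap('top')
f=lambda c:cv2.resize(c,(800,300),interpolation=cv2.INTER_CUBIC)
cv2.imwrite('pics/c6.png',np.vstack([f(a[215:260,350:470]),f(b[190:235,230:350])]))
```

```text
[-3.92928000e-01 -1.78942916e-01  1.81157336e+00 -6.75004706e-04
  1.50779847e+00  8.57705224e-01]
```

View pics/c6.png

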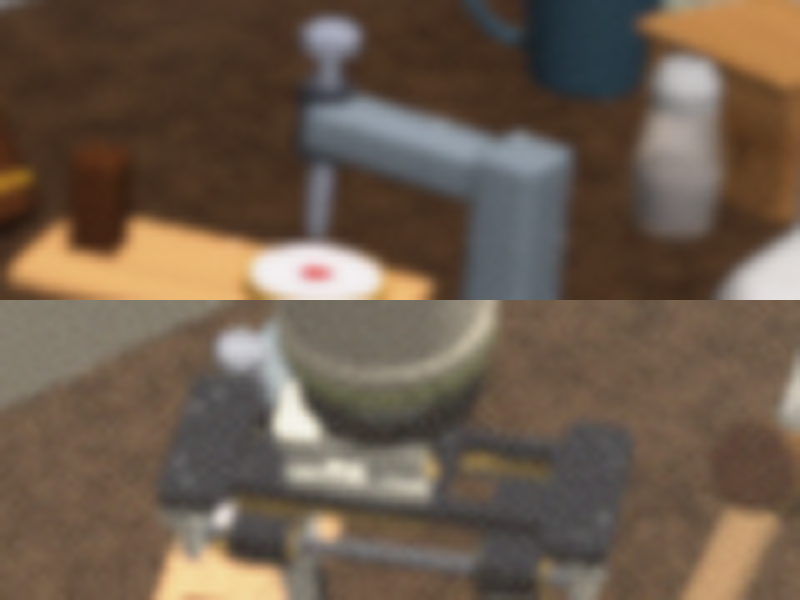

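Run:
```python
from h import *
t=tool(-5,44)
g=np.array([.606,-.211,.117])
goto(g-.09*t[:,2],-5,44)
```

```text
shift [-0.0556  0.0449  0.0918] turn [-0.158   0.7567  0.3897] tcp [ 0.428 -0.195  0.302]
```

>>> {"op": "carry_out", "data": {"targets": [{"hand": 80, "x": -0.02, "y": 0.01, "z": 0, "ax": -0.026, "ay": 0.125, "az": 0.065}, {"hand": 80, "x": -0.04, "y": 0.02, "z": 0.01, "ax": -0.052, "ay": 0.25, "az": 0.13}, {"hand": 80, "x": -0.05, "y": 0.03, "z": 0.03, "ax": -0.079, "ay": 0.378, "az": 0.195}, {"hand": 80, "x": -0.056, "y": 0.04, "z": 0.05, "ax": -0.105, "ay": 0.504, "az": 0.26}, {"hand": 80, "x": -0.056, "y": 0.045, "z": 0.07, "ax": -0.131, "ay": 0.63, "az": 0.325}, {"hand": 80, "x": -0.056, "y": 0.045, "z": 0.09, "ax": -0.158, "ay": 0.757, "az": 0.39}, {"hand": 80, "x": -0.056, "y": 0.045, "z": 0.09, "ax": -0.158, "ay": 0.757, "az": 0.39}, {"hand": 80, "x": -0.056, "y": 0.045, "z": 0.09, "ax": -0.158, "ay": 0.757, "az": 0.39}]}}

```text
t: 7.7
tool_pos: [0.4287, -0.1951, 0.3047]
orientation: [2.882, -0.119, 1.162]
force: [-0.1, 0.3, 0.3]
opening: 0.0748
gripper_force: 0.0
```

Run:
```python
from h import *
print(read_state()['q'])
t=tool(-5,44); goto(np.array([.606,-.211,.117]),-5,44)
a,_=snap('scene');b,_=snap('top')
f=lambda c:cv2.resize(c,(800,300),interpolation=cv2.INTER_CUBIC)
cv2.imwrite('pics/c7.png',np.vstack([f(a[205:265,300:460]),f(b[185:260,220:420])]))
for n,im in(('scene',a),('top',b)):
    im=im.astype(int); o=pt
    p=camera_params(n); Rm=R.from_rotvec(p['rotation'])
    c=Rm.inv().apply(np.array([.639,.066,.022])-p['position']); u=p['cx']+p['fx']*c[0]/-c[2]; v=p['cy']+p['fy']*c[1]/c[2]
    m=(im[...,2]-np.maximum(im[...,1],im[...,0])).clip(0)
    r=np.zeros_like(m); U,V=int(round(u)),int(round(v)); r[V-7:V+8,U-7:U+8]=m[V-7:V+8,U-7:U+8]; w=r*(r>45)*(im[...,0]>90)
    ys,xs=np.indices(m.shape); print(n,u,v,w.sum(),end=' ')
    if w.sum(): uu,vv=(w*xs).sum()/w.sum(),(w*ys).sum()/w.sum(); print(uu,vv,pt(n,uu,vv,.022))
```

```text
[-0.70279476 -0.49155457  2.32067755  0.62988233  0.75230308  0.60625647]
shift [-0.0022  0.0006  0.0917] turn [-0.0025  0.0015  0.0038] tcp [ 0.49  -0.201  0.237]
scene 396.4788247566621 255.57695782572114 1179 395.27650551314673 259.5996607294317 [0.6548996 0.0395815 0.022    ]
top 269.3444389864536 220.4491159585449 0
```

View pics/c7.png

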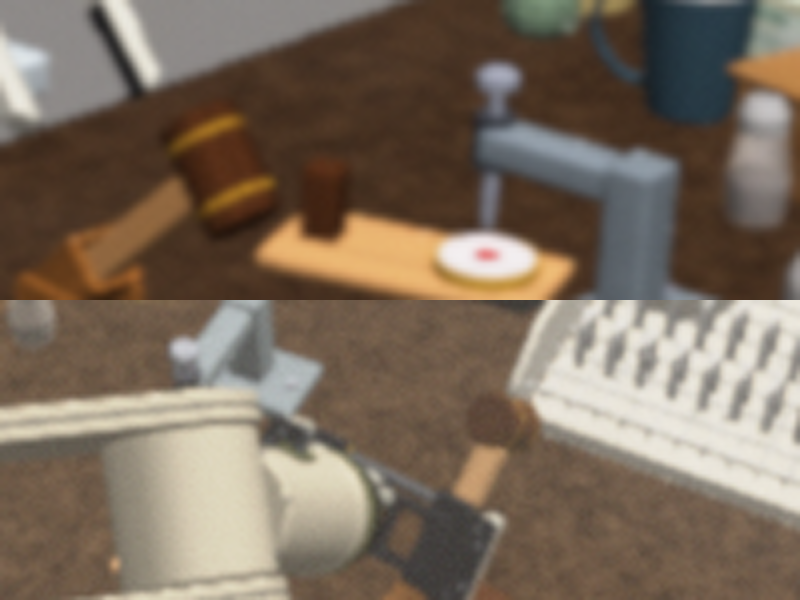

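The scene view shows the board released with the dot under the punch: dot at (487,255), punch tip about (489,230). The arm hides the top view, so I'll swing left briefly to confirm before taking the mallet.

Run:
```python
from h import *
s=read_state();Rc=R.from_rotvec(s['orientation'])
for w in((.40,-.19,.42),(.38,.23,.42)): print(Rc.inv().apply(np.array(w)-s['tool_pos']))
```

```text
[ 0.05842809 -0.00295271 -0.10265639]
[ 0.01947209 -0.41981974 -0.14144183]
```

>>> {"op": "carry_out", "data": {"targets": [{"hand": 80, "x": 0.02, "y": -0.02, "z": -0.05, "ax": 0, "ay": 0, "az": 0}, {"hand": 80, "x": 0.04, "y": -0.06, "z": -0.09, "ax": 0, "ay": 0, "az": 0}, {"hand": 80, "x": 0.04, "y": -0.12, "z": -0.11, "ax": 0, "ay": 0, "az": 0}, {"hand": 80, "x": 0.03, "y": -0.18, "z": -0.12, "ax": 0, "ay": 0, "az": 0}, {"hand": 80, "x": 0.03, "y": -0.24, "z": -0.13, "ax": 0, "ay": 0, "az": 0}, {"hand": 80, "x": 0.02, "y": -0.3, "z": -0.14, "ax": 0, "ay": 0, "az": 0}, {"hand": 80, "x": 0.02, "y": -0.36, "z": -0.14, "ax": 0, "ay": 0, "az": 0}, {"hand": 80, "x": 0.02, "y": -0.42, "z": -0.14, "ax": 0, "ay": 0, "az": 0}]}}

```text
t: 8.8
tool_pos: [0.3802, 0.218, 0.4212]
orientation: [2.879, -0.124, 1.173]
force: [0.8, -1.0, 0.2]
opening: 0.0746
gripper_force: 0.0
```

Run:
```python
from h import *
s=read_state(); print(s['tool_pos'],s['q'])
b,d=snap('top'); im=b.astype(int)
m=(im[...,2]-im[...,1]>40)&(im[...,2]-im[...,0]>40)&(im[...,0]>70)
n,l,st,c=cv2.connectedComponentsWithStats(m.astype(np.uint8))
for i in range(1,n):
    if 3<=st[i,4]<400 and abs(c[i][0]-269)<40 and abs(c[i][1]-220)<40: print('red',c[i],st[i,4],pt('top',*c[i],.022))
# white lid
w=(im.min(2)>165)
n,l,st,c=cv2.connectedComponentsWithStats(w.astype(np.uint8))
for i in range(1,n):
    if st[i,4]>20 and abs(c[i][0]-269)<30 and abs(c[i][1]-220)<30: print('white',c[i],st[i],pt('top',*c[i],.022))
cv2.imwrite('pics/c8.png',cv2.resize(b[180:255,220:320],(800,600),interpolation=cv2.INTER_CUBIC))
```

```text
[0.38019411 0.21796406 0.42118123] [ 0.59538464 -0.64223715  2.20218371 -0.54657314  1.00505756  2.41212006]
red [255. 183.] 3 [0.77249532 0.21470755 0.022     ]
red [261. 213.] 3 [0.65474565 0.11145826 0.022     ]
red [279.88888889 217.77777778] 18 [0.66770563 0.03963695 0.022     ]
red [262.73626374 241.81318681] 91 [0.54587563 0.0339403  0.022     ]
red [268.33333333 220.11111111] 9 [0.63863069 0.07001736 0.022     ]
red [267.8 228.4] 15 [0.60510249 0.05097846 0.022     ]
red [260.21428571 240.23214286] 56 [0.54759475 0.04535012 0.022     ]
white [272.80597015 194.38059701] [263 187  19  16 134] [0.75396321 0.12344925 0.022     ]
white [288.59493671 205.48101266] [274 199  25  14 158] [0.73383657 0.04295759 0.022     ]
white [268.15463918 220.48969072] [259 214  19  14 194] [0.63681672 0.06961889 0.022     ]
```

View pics/c8.png

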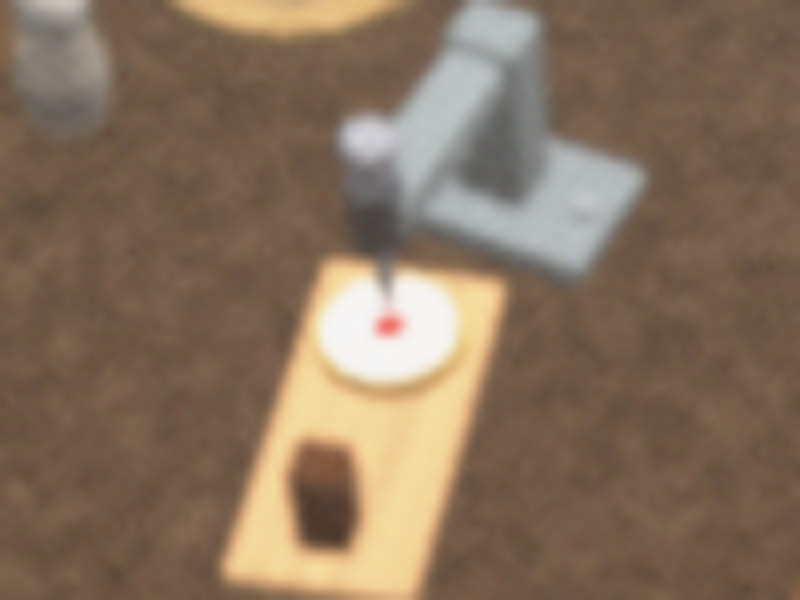

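In the top view the dot (388,325) sits directly below the punch tip (386,300), at about (0.6386, 0.070) against the punch at (0.6385, 0.069). The board is good, so I'll go back to the mallet.

>>> {"op": "carry_out", "data": {"targets": [{"hand": 80, "x": 0, "y": 0.06, "z": 0, "ax": 0, "ay": 0, "az": 0}, {"hand": 80, "x": 0, "y": 0.12, "z": 0, "ax": 0, "ay": 0, "az": 0}, {"hand": 80, "x": 0.01, "y": 0.18, "z": 0.01, "ax": 0, "ay": 0, "az": 0}, {"hand": 80, "x": 0.01, "y": 0.24, "z": 0.02, "ax": 0, "ay": 0, "az": 0}, {"hand": 80, "x": 0.02, "y": 0.3, "z": 0.03, "ax": 0, "ay": 0, "az": 0}, {"hand": 80, "x": 0.02, "y": 0.36, "z": 0.06, "ax": 0, "ay": 0, "az": 0}, {"hand": 80, "x": 0, "y": 0.41, "z": 0.1, "ax": 0, "ay": 0, "az": 0}, {"hand": 80, "x": -0.02, "y": 0.42, "z": 0.14, "ax": 0, "ay": 0, "az": 0}]}}

```text
t: 9.85
tool_pos: [0.4269, -0.212, 0.311]
orientation: [2.871, -0.125, 1.17]
force: [1.6, -0.2, 0.9]
opening: 0.0743
gripper_force: 0.0
```

Run:
```python
from h import *
np.set_printoptions(precision=4,suppress=True)
goto(np.array([.606,-.211,.117]),-5,44)
# handle in scene depth: points above table between mouth and head, near x .59-.63
read_camera('scene'); a,d=snap('scene')
v,u=np.mgrid[225:275,315:345]; P=np.array([pt('scene',x,y,d=d) if d[y,x]>0 else [0,0,0] for x,y in zip(u.ravel(),v.ravel())])
m=(P[:,2]>.1)&(P[:,2]<.14)&(P[:,0]>.55)&(P[:,0]<.66)&(abs(P[:,1]+.21)<.05); Q=P[m]
t=tool(-5,44); g=np.array([.606,-.211,.117]); L=(Q-g)@t
print(len(Q),np.percentile(L,[2,10,50,90,98],axis=0))
```

```text
shift [-0.007  -0.0172  0.0963] turn [ 0.0058 -0.006   0.0024] tcp [ 0.49  -0.201  0.237]
117 [[-0.0173 -0.0099 -0.0055]
 [-0.0093 -0.0035 -0.0029]
 [ 0.0137  0.0059  0.0077]
 [ 0.0359  0.0073  0.015 ]
 [ 0.0412  0.008   0.0157]]
```

Run:
```python
from h import *
t=tool(-5,44); g=np.array([.606,-.211,.117])+t@np.array([0,-.002,.003])
goto(g,-5,44)
```

```text
shift [ 0.0049 -0.0156  0.0924] turn [-0.0051  0.0141 -0.0064] tcp [ 0.493 -0.199  0.235]
```

>>> {"op": "carry_out", "data": {"targets": [{"hand": 80, "x": 0, "y": 0, "z": 0, "ax": 0, "ay": 0, "az": 0}, {"hand": 80, "x": 0, "y": 0, "z": 0, "ax": 0, "ay": 0, "az": 0}, {"hand": 80, "x": 0, "y": 0, "z": 0, "ax": 0, "ay": 0, "az": 0}]}}

```text
t: 10.32
tool_pos: [0.427, -0.2074, 0.3114]
orientation: [2.875, -0.119, 1.17]
force: [0.7, 0.5, -0.2]
opening: 0.0743
gripper_force: 0.0
```

Run:
```python
from h import *
t=tool(-5,44); g=np.array([.606,-.211,.117])+t@np.array([0,-.002,.003])
goto(g,-5,44)
```

```text
shift [-0.007  -0.0141  0.0999] turn [ 0.0009 -0.0053  0.0052] tcp [ 0.493 -0.199  0.235]
```

>>> {"op": "carry_out", "data": {"targets": [{"hand": 80, "x": -0.007, "y": -0.014, "z": 0.03, "ax": 0, "ay": -0.005, "az": 0.005}, {"hand": 80, "x": -0.007, "y": -0.014, "z": 0.065, "ax": 0, "ay": -0.005, "az": 0.005}, {"hand": 80, "x": -0.007, "y": -0.014, "z": 0.1, "ax": 0, "ay": -0.005, "az": 0.005}, {"hand": 0, "x": -0.007, "y": -0.014, "z": 0.1, "ax": 0, "ay": -0.005, "az": 0.005}, {"hand": 0, "x": -0.007, "y": -0.014, "z": 0.1, "ax": 0, "ay": -0.005, "az": 0.005}, {"hand": 0, "x": -0.007, "y": -0.014, "z": 0.1, "ax": 0, "ay": -0.005, "az": 0.005}, {"hand": 0, "x": -0.007, "y": -0.014, "z": 0.1, "ax": 0, "ay": -0.005, "az": 0.005}, {"hand": 0, "x": -0.007, "y": -0.014, "z": 0.1, "ax": 0, "ay": -0.005, "az": 0.005}], "newtons": 10}}

```text
t: 11.32
tool_pos: [0.4917, -0.1997, 0.2319]
orientation: [2.883, -0.131, 1.159]
force: [0.3, -0.2, -0.6]
opening: 0.0293
gripper_force: 0.0
```

>>> {"op": "carry_out", "data": {"targets": [{"hand": 0, "x": 0, "y": 0, "z": 0, "ax": 0, "ay": 0, "az": 0}, {"hand": 0, "x": 0, "y": 0, "z": 0, "ax": 0, "ay": 0, "az": 0}, {"hand": 0, "x": 0, "y": 0, "z": 0, "ax": 0, "ay": 0, "az": 0}, {"hand": 0, "x": 0, "y": 0, "z": 0, "ax": 0, "ay": 0, "az": 0}]}}

```text
t: 11.82
tool_pos: [0.4919, -0.1996, 0.2314]
orientation: [2.884, -0.131, 1.158]
force: [-4.1, 0.8, 5.6]
opening: 0.0221
gripper_force: 10.0
```

>>> {"op": "carry_out", "data": {"targets": [{"hand": 0, "x": 0, "y": 0, "z": 0, "ax": 0, "ay": 0, "az": 0}, {"hand": 0, "x": 0.003, "y": 0, "z": 0, "ax": 0, "ay": 0, "az": 0}, {"hand": 0, "x": 0.012, "y": 0, "z": 0, "ax": 0, "ay": 0, "az": 0}, {"hand": 0, "x": 0.024, "y": 0, "z": 0, "ax": 0, "ay": 0, "az": 0}, {"hand": 0, "x": 0.036, "y": 0, "z": 0, "ax": 0, "ay": 0, "az": 0}], "newtons": 40}}

```text
t: 12.45
tool_pos: [0.51, -0.199, 0.2429]
orientation: [2.908, -0.131, 1.124]
force: [-48.2, 1.1, -15.6]
opening: 0.0216
gripper_force: 40.0
```

Run:
```python
from h import *
s=read_state();M=R.from_rotvec(s['orientation']).as_matrix(); print(s['t'],s['tool_pos'],s['force'],s['wrist_torque'],s['gripper_force'])
print(M.round(3)); x=M[:,0]; print('slope',np.degrees(np.arcsin(x[2])),'yaw',np.degrees(np.arctan2(x[1],x[0]))); print('grasp',s['tool_pos']+.167*M[:,2], 'F tool',M.T@s['force'],'T tool',M.T@s['wrist_torque'])
M=R.from_rotvec([2.884,-.131,1.158]).as_matrix(); x=M[:,0]; print('before slope',np.degrees(np.arcsin(x[2])),np.degrees(np.arctan2(x[1],x[0])),np.array([.4919,-.1996,.2314])+.167*M[:,2])
```

```text
12.45 [ 0.50999506 -0.19902936  0.24292614] [-48.15473964   1.10017995 -15.58835796] [-0.15000292  7.28456849 -0.35554382] 40.02899765968323
[[ 0.737 -0.086  0.67 ]
 [-0.071 -0.996 -0.05 ]
 [ 0.672 -0.011 -0.74 ]]
slope 42.2222857234356 yaw -5.488211081994964
grasp [ 0.62192773 -0.20732995  0.11926864] F tool [-46.05062964   3.20669232 -20.78804665] T tool [-0.86544168 -7.24051947 -0.1993461 ]
before slope 43.74662948210885 -5.2837068145376 [ 0.60693913 -0.20963961  0.1107592 ]
```

>>> {"op": "carry_out", "data": {"targets": [{"hand": 0, "x": 0, "y": 0, "z": 0, "ax": 0, "ay": 0, "az": 0}, {"hand": 0, "x": 0, "y": 0, "z": 0, "ax": 0, "ay": 0, "az": 0}]}}

```text
t: 12.7
tool_pos: [0.5171, -0.2013, 0.2544]
orientation: [2.888, -0.132, 1.155]
force: [0.1, 2.6, -3.6]
opening: 0.0218
gripper_force: 40.1
```

```bash
cat > st.py <<'E'
from h import *
np.set_printoptions(precision=4,suppress=True)
s=read_state();M=R.from_rotvec(s['orientation']).as_matrix();x=M[:,0]
print(s['t'],s['tool_pos'],'slope %.1f yaw %.1f'%(np.degrees(np.arcsin(x[2])),np.degrees(np.arctan2(x[1],x[0]))),'grasp',s['tool_pos']+.167*M[:,2],'Ft',M.T@s['force'],'Tt',M.T@s['wrist_torque'],s['gripper_force'])
M0=R.from_rotvec([2.884,-.131,1.158]).as_matrix(); print('grasp moved in old tool axes',M0.T@(s['tool_pos']+.167*M[:,2]-np.array([.4919,-.1996,.2314])-.167*M0[:,2]))
E
python3 st.py
```

```text
12.7 [ 0.5171 -0.2013  0.2544] slope 43.6 yaw -5.4 grasp [ 0.6318 -0.2109  0.1334] Ft [-2.5448 -2.6214  2.5323] Tt [ 0.4033 -0.6741  0.3342] 40.06218910217285
grasp moved in old tool axes [ 0.0336 -0.001   0.0008]
```

It was a brief jam, and it's now free and tracking. Continue gently.

>>> {"op": "carry_out", "data": {"targets": [{"hand": 0, "x": 0.006, "y": 0, "z": 0, "ax": 0, "ay": 0, "az": 0}, {"hand": 0, "x": 0.012, "y": 0, "z": 0, "ax": 0, "ay": 0, "az": 0}, {"hand": 0, "x": 0.018, "y": 0, "z": 0, "ax": 0, "ay": 0, "az": 0}, {"hand": 0, "x": 0.024, "y": 0, "z": 0, "ax": 0, "ay": 0, "az": 0}, {"hand": 0, "x": 0.03, "y": 0, "z": 0, "ax": 0, "ay": 0, "az": 0}, {"hand": 0, "x": 0.03, "y": 0, "z": 0, "ax": 0, "ay": 0, "az": 0}]}}

```text
t: 13.45
tool_pos: [0.54, -0.204, 0.2779]
orientation: [2.883, -0.131, 1.16]
force: [2.8, 2.8, -0.5]
opening: 0.0218
gripper_force: 40.1
```

```bash
python3 st.py
```

```text
13.45 [ 0.54   -0.204   0.2779] slope 43.8 yaw -5.3 grasp [ 0.6552 -0.2141  0.1575] Ft [ 1.4483 -2.9978  2.1358] Tt [ 0.5973 -0.1134  0.437 ] 40.12906730175018
grasp moved in old tool axes [ 0.0673 -0.     -0.0002]
```

>>> {"op": "carry_out", "data": {"targets": [{"hand": 0, "x": 0.008, "y": 0, "z": 0, "ax": 0, "ay": 0, "az": 0}, {"hand": 0, "x": 0.016, "y": 0, "z": 0, "ax": 0, "ay": 0, "az": 0}, {"hand": 0, "x": 0.026, "y": 0, "z": 0, "ax": 0, "ay": 0, "az": 0}, {"hand": 0, "x": 0.038, "y": 0, "z": 0, "ax": 0, "ay": 0, "az": 0}, {"hand": 0, "x": 0.05, "y": 0, "z": 0, "ax": 0, "ay": 0, "az": 0}, {"hand": 0, "x": 0.06, "y": 0, "z": 0, "ax": 0, "ay": 0, "az": 0}, {"hand": 0, "x": 0.06, "y": 0, "z": 0, "ax": 0, "ay": 0, "az": 0}, {"hand": 0, "x": 0.06, "y": 0, "z": 0, "ax": 0, "ay": 0, "az": 0}]}}

```text
t: 14.45
tool_pos: [0.5822, -0.2077, 0.3177]
orientation: [2.886, -0.131, 1.157]
force: [0.7, 0.3, -1.6]
opening: 0.0212
gripper_force: 40.0
```

```bash
python3 st.py
python3 - <<'E'
from h import *
np.set_printoptions(precision=4,suppress=True)
s=read_state();M=R.from_rotvec(s['orientation']).as_matrix();g=s['tool_pos']+.167*M[:,2]
for n in('scene','top'):
    a,d=snap(n); p=camera_params(n); Rm=R.from_rotvec(p['rotation']).as_matrix()
    v,u=np.mgrid[0:480,0:640]; C=np.stack([(u-p['cx'])/p['fx'],-(v-p['cy'])/p['fy'],-np.ones_like(d)],-1)*d[...,None]
    L=((C@Rm.T+p['position'])-g)@M
    m=(d>0)&(abs(L[...,1])<.04)&(abs(L[...,2])<.05)&(L[...,0]>-.14)&(L[...,0]<.14)
    Q=L[m]; h,e=np.histogram(Q[:,0],np.arange(-.14,.141,.01))
    for i in range(28):
        k=Q[(Q[:,0]>=e[i])&(Q[:,0]<e[i+1])]
        if len(k)>3: print(n,'%.3f'%e[i],len(k),'y',np.percentile(k[:,1],[5,95]),'z',np.percentile(k[:,2],[5,95]))
E
```

```text
14.45 [ 0.5822 -0.2077  0.3177] slope 43.7 yaw -5.3 grasp [ 0.6971 -0.2176  0.1969] Ft [-0.6604 -0.3404  1.6356] Tt [ 0.0112 -0.5126  0.0895] 39.99917149543762
grasp moved in old tool axes [ 0.1249 -0.0004  0.0004]
scene -0.130 5 y [0.0061 0.0106] z [-0.0149  0.0013]
scene -0.120 23 y [-0.0021  0.0113] z [-0.0132  0.0058]
scene -0.110 20 y [-0.0024  0.0111] z [-0.0136  0.0065]
scene -0.100 21 y [-0.0032  0.0119] z [-0.0146  0.006 ]
scene -0.090 26 y [-0.0044  0.0119] z [-0.0126  0.0058]
scene -0.080 19 y [0.0035 0.0107] z [-0.0119  0.006 ]
scene -0.070 20 y [-0.0061  0.0107] z [-0.0143  0.0056]
scene -0.060 24 y [0.0009 0.0105] z [-0.0122  0.0068]
scene -0.050 22 y [-0.0027  0.0105] z [-0.0132  0.0069]
scene -0.040 20 y [0.0039 0.01  ] z [-0.0097  0.0066]
scene -0.030 8 y [0.0073 0.0117] z [-0.0126  0.004 ]
scene -0.010 92 y [-0.0158  0.0272] z [-0.046   0.0199]
scene 0.000 201 y [-0.0247  0.027 ] z [-0.0465  0.0191]
scene 0.010 120 y [-0.0243  0.0264] z [-0.0461  0.0136]
scene 0.020 26 y [-0.0019  0.0111] z [-0.0124  0.0079]
scene 0.030 25 y [-0.0039  0.011 ] z [-0.0107  0.0077]
sce
[... 578 characters left out ...]
.0229 -0.0065]
top -0.080 25 y [-0.0093  0.0105] z [-0.0243 -0.0086]
top -0.070 25 y [-0.0082  0.0108] z [-0.0255 -0.0056]
top -0.060 26 y [-0.0109  0.01  ] z [-0.0225 -0.0055]
top -0.050 24 y [-0.0095  0.0115] z [-0.0217 -0.0099]
top -0.010 6 y [0.0245 0.0267] z [-0.021   0.0037]
top 0.000 9 y [0.0244 0.0268] z [-0.0235  0.0016]
top 0.030 15 y [-0.0088  0.0107] z [-0.0218 -0.0052]
top 0.040 25 y [-0.0064  0.0104] z [-0.0231 -0.0038]
top 0.050 32 y [-0.0095  0.0139] z [-0.0417  0.0098]
top 0.060 58 y [-0.0151  0.0198] z [-0.0435  0.0063]
top 0.070 63 y [-0.0186  0.0213] z [-0.041  0.013]
top 0.080 58 y [-0.0161  0.0203] z [-0.0415  0.0157]
top 0.090 27 y [-0.0087  0.0147] z [-0.0391  0.0076]
```

The mallet is out: no slip of note, head centre 77 mm ahead of the grasp, aligned with the tool. Plan the lift and levelling next.

Run:
```python
from h import *
s=read_state();Rc=R.from_rotvec(s['orientation'])
print('up .06',Rc.inv().apply([0,0,.06]))
goto((.56,-.12,.30),0,0)
```

```text
up .06 [ 0.04142286 -0.00021673 -0.04340622]
shift [ 0.0815 -0.0859 -0.1285] turn [ 0.0306 -0.7617 -0.0864] tcp [ 0.56  -0.12   0.467]
```

>>> {"op": "carry_out", "data": {"targets": [{"hand": 0, "x": 0.02, "y": 0, "z": -0.022, "ax": 0, "ay": 0, "az": 0}, {"hand": 0, "x": 0.04, "y": 0, "z": -0.043, "ax": 0.003, "ay": -0.08, "az": -0.009}, {"hand": 0, "x": 0.048, "y": -0.015, "z": -0.058, "ax": 0.007, "ay": -0.19, "az": -0.02}, {"hand": 0, "x": 0.055, "y": -0.03, "z": -0.073, "ax": 0.012, "ay": -0.31, "az": -0.035}, {"hand": 0, "x": 0.062, "y": -0.045, "z": -0.088, "ax": 0.017, "ay": -0.43, "az": -0.05}, {"hand": 0, "x": 0.069, "y": -0.06, "z": -0.103, "ax": 0.022, "ay": -0.55, "az": -0.062}, {"hand": 0, "x": 0.076, "y": -0.075, "z": -0.118, "ax": 0.027, "ay": -0.67, "az": -0.075}, {"hand": 0, "x": 0.0815, "y": -0.086, "z": -0.1285, "ax": 0.031, "ay": -0.76, "az": -0.086}]}}

```text
t: 15.55
tool_pos: [0.5602, -0.1193, 0.4684]
orientation: [3.141, 0.001, 0.0]
force: [-0.0, 0.1, -1.6]
opening: 0.022
gripper_force: 40.0
```

```bash
python3 st.py; python3 -c "
from h import *
goto((.562,.069,.30),0,0);goto((.562,.069,.233),0,0)"
```

```text
15.55 [ 0.5602 -0.1193  0.4684] slope 0.0 yaw 0.0 grasp [ 0.5602 -0.1194  0.3014] Ft [-0.008  -0.0694  1.6084] Tt [ 0.0351  0.0512 -0.0129] 39.998947978019714
grasp moved in old tool axes [ 0.0922 -0.0862 -0.1753]
shift [ 0.0019 -0.1883  0.0014] turn [ 0.0001 -0.0002  0.0003] tcp [0.562 0.069 0.467]
shift [ 0.0019 -0.1884  0.0684] turn [ 0.0001 -0.0002  0.0003] tcp [0.562 0.069 0.4  ]
```

>>> {"op": "carry_out", "data": {"targets": [{"hand": 0, "x": 0, "y": -0.03, "z": 0, "ax": 0, "ay": 0, "az": 0}, {"hand": 0, "x": 0.001, "y": -0.065, "z": 0, "ax": 0, "ay": 0, "az": 0}, {"hand": 0, "x": 0.001, "y": -0.1, "z": 0, "ax": 0, "ay": 0, "az": 0}, {"hand": 0, "x": 0.002, "y": -0.135, "z": 0.005, "ax": 0, "ay": 0, "az": 0}, {"hand": 0, "x": 0.002, "y": -0.165, "z": 0.02, "ax": 0, "ay": 0, "az": 0}, {"hand": 0, "x": 0.002, "y": -0.188, "z": 0.04, "ax": 0, "ay": 0, "az": 0}, {"hand": 0, "x": 0.002, "y": -0.188, "z": 0.06, "ax": 0, "ay": 0, "az": 0}, {"hand": 0, "x": 0.002, "y": -0.188, "z": 0.06, "ax": 0, "ay": 0, "az": 0}]}}

```text
t: 16.55
tool_pos: [0.5618, 0.0676, 0.4051]
orientation: [3.141, -0.0, -0.002]
force: [-0.2, -0.6, -2.7]
opening: 0.0217
gripper_force: 40.0
```

>>> {"op": "carry_out", "data": {"targets": [{"hand": 0, "x": 0, "y": 0, "z": 0, "ax": 0, "ay": 0, "az": 0}, {"hand": 0, "x": 0, "y": 0, "z": 0, "ax": 0, "ay": 0, "az": 0}, {"hand": 0, "x": 0, "y": 0, "z": 0, "ax": 0, "ay": 0, "az": 0}, {"hand": 0, "x": 0, "y": 0, "z": 0, "ax": 0, "ay": 0, "az": 0}]}}

```text
t: 17.05
tool_pos: [0.5626, 0.0678, 0.408]
orientation: [3.141, -0.001, 0.005]
force: [0.6, 0.5, -2.0]
opening: 0.0218
gripper_force: 40.0
```

```bash
python3 st.py
python3 - <<'E'
from h import *
np.set_printoptions(precision=4,suppress=True)
for n in('scene','top'):
    a,d=snap(n); p=camera_params(n); Rm=R.from_rotvec(p['rotation']).as_matrix()
    v,u=np.mgrid[0:480,0:640]; C=np.stack([(u-p['cx'])/p['fx'],-(v-p['cy'])/p['fy'],-np.ones_like(d)],-1)*d[...,None]
    W=C@Rm.T+p['position']; box=lambda lo,hi:W[(d>0)&(W>lo).all(-1)&(W<hi).all(-1)]
    Q=box([.605,0,.18],[.72,.14,.30]); print(n,'head',len(Q),np.percentile(Q,[2,50,98],axis=0).tolist() if len(Q) else '')
    Q=box([.55,-.0,.017],[.72,.14,.03]);Q2=box([.61,.03,.12],[.67,.11,.16]); print('lid',len(Q),Q.mean(0) if len(Q) else '','punchhead',len(Q2),np.percentile(Q2,[2,50,98],axis=0).tolist() if len(Q2) else '')
    Q=box([.42,.03,.18],[.535,.11,.30]); print('handle/butt',np.percentile(Q,[1,50,98],axis=0).tolist() if len(Q) else '')
E
```

```text
17.05 [0.5626 0.0678 0.408 ] slope 0.2 yaw -0.0 grasp [0.5631 0.0678 0.241 ] Ft [ 0.6254 -0.5223  2.0226] Tt [ 0.0592 -0.0062 -0.0423] 39.999069571495056
grasp moved in old tool axes [ 0.0401 -0.2727 -0.141 ]
scene head 383 [[0.6088766462247935, 0.04494437393044035, 0.21529386393359992], [0.6479111760140277, 0.055047812642082805, 0.24968707890820963], [0.6619598020042713, 0.0831682414785092, 0.27789267852507593]]
lid 161 [0.6424 0.0663 0.0203] punchhead 49 [[0.6306128389069963, 0.05380838011623152, 0.12339151739375649], [0.6412647071811156, 0.06480840096065754, 0.14025137274082766], [0.6512182220396853, 0.07847396540609788, 0.14646023801636485]]
handle/butt [[0.43831164011278406, 0.05336151088024034, 0.23650328545214147], [0.48971246063006435, 0.06070953687042224, 0.2507114832544773], [0.5331356382755443, 0.07575660072850825, 0.2584901713137076]]
top head 16 [[0.6194853967392631, 0.05465056613166751, 0.25377974123736613], [0.6506970933364546, 0.06767794799248439, 0.28029492218742236], [0.6558191882301836, 0.0811653369028681, 0.2831312828217335]]
lid 351 [0.6378 0.064  0.0222] punchhead 59 [[0.6232611025619588, 0.053913458336826946, 0.12019633340372854], [0.6323662184476191, 0.06554409411736895, 0.14558664636154894], [0.6468058941872797, 0.07834415194199747, 0.15122662459678693]]
handle/butt [[0.4350584907427452, 0.055573141603998205, 0.24006185850711947], [0.48079710572047857, 0.061921263978103436, 0.2593005690482495], [0.53348212032826, 0.07802293269513211, 0.2649133659960027]]
```

```bash
python3 -c "
from plant import robot
print(robot.close_job())"
```

```text
the job is handed in; nothing more can be done
None
```

The job is handed in, but no verdict came back. By my own measurements the red dot is within about 3 mm of the punch tip's axis. The mallet is held level, with its head centred over the punch and the lower face about 7 cm above it. It jammed once while being drawn out (about 50 N at the wrist) and then came free.

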